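# Feel along a bike rim for burrs

### The job

Feel the bare bike rim on the sprung fixture for burrs: touch its flat top face at the valve with closed fingertips and stroke round the half without clamps to the joint opposite, in one unbroken stroke, pressing lightly so that the rim dips a few millimetres on its springs all the way but is never pushed down near its stop. Then take the hand clear. Do not grip or lift the rim, and leave the hub, tub, cup and spanner where they are.

Things in the scene. Friction and masses are not known exactly. Their poses are not given: they have to be found in the camera images.
- rim_centre (a point): Bare aluminium child's-bike rim lying flat: outer diameter 230 mm, inner 200 mm, 24 mm tall; its flat top face is a band 15 mm wide with mid-line radius 107.5 mm. This point is at its centre, level with its top face (64 mm above the bench when untouched). +x points to the valve, -x to the joint, +y to the middle of the clamp-free half, z up
- rim (a joint): how far the whole rim is pushed down on its springs (m): 0 untouched, up to 0.015 at the bottom stop; negative if lifted (stop at -0.005). It moves straight up and down without tilting; the springs push back with 0.5 N per mm (6 mm takes 3 N) wherever the rim is touched
- fixture: fixed round grey base, 290 mm across and 12 mm thick, under the rim; origin at the centre of its underside on the bench, axes as rim_centre. Two blue keeper clamps (30 mm wide, tops 84 mm above the bench) stand on it and reach over the rim at 45 degrees either side of -y; the +y half is free of clamps
- mark1 (a point): point on the mid-line of the rim's top face, at the valve: touch down here first; axes as rim_centre. The valve is a brass stem 8 mm thick with a black cap, pointing 42 mm inward from the rim's inner face
- mark2 (a point): point on the mid-line of the rim's top face, 45 degrees round the clamp-free half from the valve; axes as rim_centre
- mark3 (a point): point on the mid-line of the rim's top face, half-way, 90 degrees from the valve; axes as rim_centre
- mark4 (a point): point on the mid-line of the rim's top face, 135 degrees from the valve; axes as rim_centre
- mark5 (a point): point on the mid-line of the rim's top face, at the joint (180 degrees from the valve): the stroke ends here; axes as rim_centre. The joint is a dark line 4 mm wide across the top face with a dark steel sleeve block (14 x 44 x 18 mm) inside the rim
- hub: loose steel wheel hub, 48 mm across and 56 mm tall, standing on the fixture inside the rim (top about 4 mm above the rim's top); origin under its centre
- grease_tub: loose white tub with black cap, 70 mm across, 75 mm tall; origin under its centre
- parts_cup: loose open steel cup, 80 mm across, 60 mm tall; origin under its centre
- spanner: loose steel spanner, 170 mm long, lying flat; origin under it, x along it
Mind the look-alikes: they are no part of the job. Leave any blue or yellow look-alike of the parts_cup alone. Of the things shaped like the spanner, the steel one is meant.

How it is judged:
By the outcome, as a careful person would: the job done as asked, in the order asked, and still so for the second after the job is handed in, with the robot touching nothing.
It also fails if it takes over 51 s, if anything falls off the work surface, if the arm or the gripper's body presses on something with over 40 N, if the wrist force passes 120 N, or if a joint passes its speed limit or range.

### The arm

A 6-joint arm with a two-finger parallel gripper is mounted at the origin on the work surface. World frame = base frame: x ahead of the robot, y to its left, z up, the work surface at z = 0. Lengths are in m, angles in rad, forces in N, time in s.
With the tool pointing down it reaches from about 0.35 to 0.775 m from the base axis. Payload 7.3 kg.
Tool frame: the origin (TCP) lies at the very end of the fingers, on their centre line; the grasp point (between the pads) lies 19 mm behind it (robot.pinch_z is the distance from the TCP to the grasp point, in m); z points along the fingers, y is the line along which they close (so a half turn about z gives the same grasp; the last joint's range is limited). The gripper opens to 92 mm and grips with 3 to 60 N. Pads are 19 mm wide; open, the fingers measure 130 mm over their backs; the gripper's body (75 mm by 190 mm) begins 47 mm behind the grasp point.
Start: joints at [1.109, 0.342, 1.524, -0, 1.275, -0.146], TCP at [0.163, 0.499, 0.227] pointing down, gripper open.
Joint ranges: [-2.53, 2.53], [-0.77, 2.02], [0.04, 2.7], [-1, 4.14], [0.28, 2.66], [-3.11, 3.11]. Speed limits (rad/s): [2.57, 2.57, 3.14, 3.14, 3.14, 3.14].

### API

Orientations are given as [roll, pitch, yaw] about the fixed x, y, z axes, in that order (R = Rz(yaw) Ry(pitch) Rx(roll)).
In Python, from cell import robot gives the robot as it stands.
- The arm moves only by the tool move_arm, never from a script. Its argument "motion" is a list of rows, each a list of 6 numbers: the shift along the tool's x, y, z in units of 0.1 m (1.0 is 0.1 m), then the turn, a rotation vector about the tool's x, y, z in units of pi rad (1.0 is pi rad). In form: [[dx, dy, dz, rx, ry, rz], ...]. A call has 1 to 12 rows; each row is the pose to reach, as a shift and turn from the pose commanded when the call began, along the tool's axes at that moment, turning the shorter way round; what a row does not reach only later rows make up. A row lasts 1/8 s, in which the tool goes at most 62.5 mm and 10.7 degrees, less where a joint would pass 70% of its speed; a pose out of reach is approached as far as the arm can. A call with a number of a shift or a turn outside -1 to 1 is refused whole. A call with a gripper value outside its range is refused whole. "fingers" is the opening, from -1 (shut) to 1 (fully open), set as the call begins (left out, the last holds). The fingers move at their own pace and stop on an object; "newtons" is the grip in N (left out, the last holds). Time passes only in rows, so rows that repeat a pose let the fingers close. It gives the time, the measured TCP pose, the force, the opening and the grip force at its end, in the units of the state.
- robot.observe(): the state, without advancing time (a new reading comes with each control period).
- robot.read_camera(name): name is "scene" or "top"; returns a dict with "image" (420x560x3 uint8, red, green, blue), "range_z" (420x560 float32, m along the optical axis (not along the pixel's ray), 0 where there is no reading), "vfov" (degrees; the focal length in pixels is half the picture's height over the tangent of half this angle, whatever the lens; pixels are square), "cx", "cy" (the principal point, pixels), "extrinsics" (4x4, takes a point from camera to world coordinates). Camera axes: x right, y up, looking along -z (the intrinsics and any distortion apply to the point x, -y, -z); pixel columns grow to the right and rows downward; lengths in m; the calibration is good to about 2 mm. A picture is of the moment at which its call begins.
- robot.hand_in(): hands the job in; it is judged then, once.
The state is a dict: "time": time; "qpos": joint angles; "qvel": joint speeds; "joint_efforts": joint torques, N m; "tool_pos": TCP position; "tool_rot": TCP orientation; "contact_force": force on the tool from outside, world axes, zero at the start; "torque": the same for the moment, N m; "opening": finger opening in m; "grip_force": force on a finger pad.
Only numpy, scipy, OpenCV 4.12 (cv2) and the standard library are available. Lean on these libraries where they do the work, as an engineer would, in place of code of your own. Each camera call takes 0.05 s, during which the arm holds its last target. There are 200 camera calls.

## Working session

There is one attempt and no reset: what is moved stays moved. The work goes in short steps, Python scripts to look and compute and a tool call to move; the robot and the scene stay as the last step left them, time stands still between calls to the robot, and variables do not carry over. Pictures are saved under pics/ and viewed, at most 10 in all, crops included, and the job is handed in when it is done.

Besides the shell and the picture viewer there is one more tool, called after "Call:" as a command line: name --pt "numbers of a row" for each row, then --argument value for the rest. move_arm: Moves the arm, as the interface text tells. Shifts and turns lie within -1 to 1; 1 stands for 0.1 m of shift or pi rad of turn. Its arguments: {"type":"object","properties":{"motion":{"type":"array"},"fingers":{"type":"number"},"newtons":{"type":"number"}},"required":["motion"]}

```bash
mkdir -p pics; ls; cat > h.py <<'E'
import numpy as np,cv2
from cell import robot
def grab(n):
    c=robot.read_camera(n); return c
def pts(c):
    h,w=c['range_z'].shape; f=h/2/np.tan(np.radians(c['vfov'])/2)
    v,u=np.mgrid[:h,:w]; z=c['range_z']
    p=np.stack([(u-c['cx'])/f*z,-(v-c['cy'])/f*z,-z,np.ones_like(z)],-1)
    return (p@np.array(c['extrinsics']).T)[...,:3]
E
python3 - <<'E'
from h import *
for n in('top','scene'):
    c=grab(n);cv2.imwrite(f'pics/{n}.png',c['image'][...,::-1]);np.savez(n+'.npz',**c)
    print({k:c[k] for k in c if k not in('image','range_z')})
print(robot.observe())
E
```

```text
pics
{'vfov': 50.341403666153994, 'cx': 280.8481118977951, 'cy': 202.73928408888017, 'extrinsics': array([[ 0.02696696,  0.98790127, -0.1527215 ,  0.34414811],
       [-0.99945934,  0.02952044,  0.0144767 ,  0.03669934],
       [ 0.01880996,  0.15224854,  0.98816323,  1.16211057],
       [ 0.        ,  0.        ,  0.        ,  1.        ]])}
{'vfov': 43.52951852359914, 'cx': 277.45346749080124, 'cy': 210.57935881223284, 'extrinsics': array([[ 0.73103274, -0.54612355,  0.40907237,  1.10694614],
       [ 0.68221687,  0.57348737, -0.45353322, -0.61582197],
       [ 0.01308733,  0.6106237 ,  0.79181274,  1.20615614],
       [ 0.        ,  0.        ,  0.        ,  1.        ]])}
{'time': 0.1, 'qpos': array([ 1.10903146e+00,  3.42622637e-01,  1.52489974e+00,  2.47843409e-05,
        1.27540436e+00, -1.45997386e-01]), 'qvel': array([-5.26130213e-04, -1.73412365e-03, -1.68914209e-03, -4.17602115e-04,
       -2.68907471e-04, -9.89592839e-05]), 'joint_efforts': array([ 2.71117111e-03, -4.32008493e+01, -2.44698125e+01,  7.19421892e-02,
        5.27774740e-02, -4.22177254e-05]), 'tool_pos': array([0.16284774, 0.49873282, 0.22613784]), 'tool_rot': array([-3.14027621e+00, -2.17530534e-04,  2.82581780e+00]), 'contact_force': array([-0.74487182,  0.0278931 , -0.30948782]), 'torque': array([-0.00052582,  0.0185073 ,  0.01211369]), 'grip_force': 0.0, 'opening': 0.09136258499381399}
```

View pics/top.png

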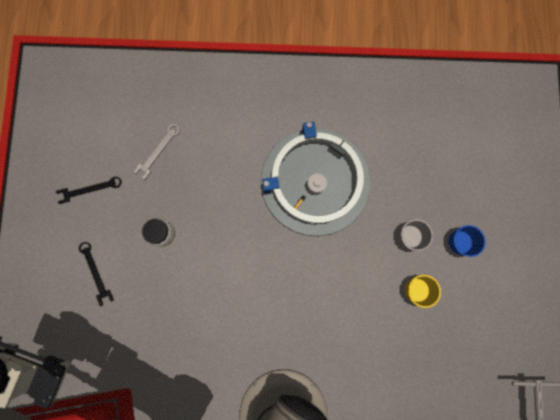

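View pics/scene.png

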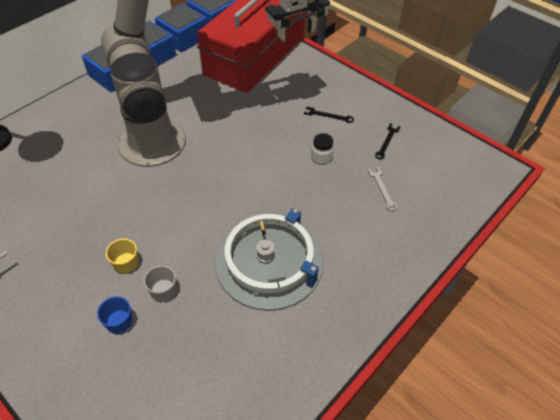

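The top view shows one rim at about (318,180), with the valve near (299,203), the joint near (344,143) and clamps at (309,129) and (270,184). It has no look-alike; the cups at (416,236), (467,241) and (424,291) are well away. Next I'll fit the circle and check it in a crop.

```bash
cat > fit.py <<'E'
from h import *
from scipy.optimize import least_squares
def load(n): return dict(np.load(n+'.npz'))
def proj(c,P):
    E=np.array(c['extrinsics']);h=c['range_z'].shape[0];f=h/2/np.tan(np.radians(c['vfov'])/2)
    q=(np.asarray(P)-E[:3,3])@E[:3,:3]
    return np.stack([c['cx']-f*q[:,0]/q[:,2],c['cy']+f*q[:,1]/q[:,2]],-1)
if __name__=='__main__':
    for n,(u0,v0,u1,v1) in dict(top=(255,115,380,245),scene=(205,200,335,310)).items():
        c=load(n);p=pts(c);im=c['image'].astype(int)
        m=np.zeros(im.shape[:2],bool);m[v0:v1,u0:u1]=1
        z=p[...,2]; print(n,'bench z',np.median(z[40:60,300:500]) if n=='top' else '')
        br=im.min(-1)>(170)
        mm=m&(abs(z-.064)<.008)&br
        q=p[mm]; 
        r=least_squares(lambda s:np.hypot(q[:,0]-s[0],q[:,1]-s[1])-.1075,[q[:,0].mean(),q[:,1].mean()],loss='soft_l1',f_scale=.004)
        res=np.hypot(q[:,0]-r.x[0],q[:,1]-r.x[1])
        print(len(q),r.x,'rad',np.percentile(res,[5,50,95]),'z',np.median(q[:,2]))
        f=6;cr=cv2.resize(c['image'][v0:v1,u0:u1,::-1],None,fx=f,fy=f,interpolation=cv2.INTER_CUBIC)
        cr=cr[:600,:800].copy() if n=='scene' else cv2.resize(c['image'][v0:v1,u0:u1,::-1],None,fx=4.6,fy=4.6,interpolation=cv2.INTER_CUBIC)
        f=6 if n=='scene' else 4.6
        a=np.radians(np.arange(0,360,5))
        for k,(P) in enumerate(np.stack([r.x[0]+.1075*np.cos(a),r.x[1]+.1075*np.sin(a),0*a+.064],-1)):
            x=(proj(c,[P])[0]-[u0,v0]+.5)*f; cv2.circle(cr,tuple(int(t) for t in x),2,(0,0,255) if k else (0,255,0),-1)
        cv2.imwrite(f'pics/{n}_c.png',cr)
E
python3 fit.py
```

```text
top bench z -0.0010258429329926821
1298 [ 0.5841299  -0.06948847] rad [0.10137482 0.10780558 0.11381889] z 0.06424283855598323
scene bench z 
1097 [ 0.58557036 -0.06905556] rad [0.10077813 0.10772773 0.11440332] z 0.06419345039399094
```

View pics/top_c.png

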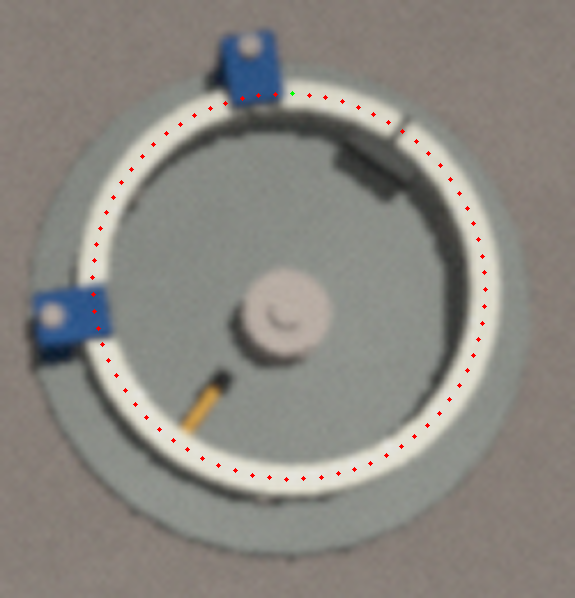

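View pics/scene_c.png

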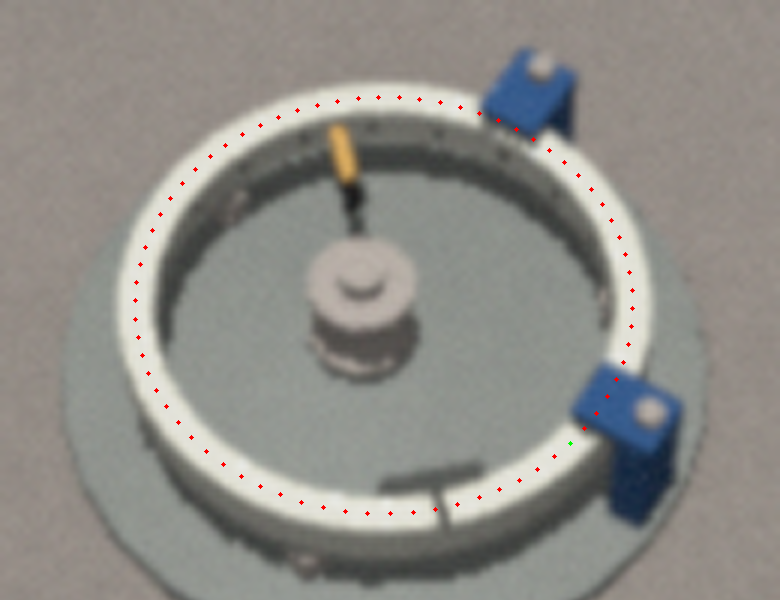

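The crop shows the joint's dark line at about (401,130), on the −35° fit dot. The valve stem root is at (185,430), about 145°, and the clamps are at about 10° and 100°. I'll work out the marks and the approach from these.

```bash
cat > plan.py <<'E'
from fit import *
from scipy.spatial.transform import Rotation as Ro
C=np.array([.5848,-.0693]); 
def ray(c,u,v,z):
    E=np.array(c['extrinsics']);f=210/np.tan(np.radians(c['vfov'])/2)
    d=E[:3,:3]@[(u-c['cx'])/f,-(v-c['cy'])/f,-1]; return E[:3,3]+d*(z-E[2,3])/d[2]
def tool(P):
    s=robot.observe();R=Ro.from_euler('xyz',s['tool_rot']).as_matrix()
    return (np.atleast_2d(P)-s['tool_pos'])@R*10
def mark(a,z,psi): a=np.radians(psi+np.asarray(a)); return np.stack([C[0]+.1075*np.cos(a),C[1]+.1075*np.sin(a),0*a+z],-1)
E
python3 - <<'E'
from plan import *
t=load('top');s=load('scene')
for n,c,f,o,px in(('top',t,4.6,(255,115),[((401,130),.064),((185,430),.052),((222,377),.052)]),('scene',s,6,(205,200),[((443,510),.064),((340,128),.054),((353,190),.052)])):
    for (x,y),z in px:
        p=ray(c,x/f+o[0]-.5,y/f+o[1]-.5,z)[:2]-C; print(n,np.degrees(np.arctan2(p[1],p[0])),np.hypot(*p))
print(tool(mark(np.array([0]),.20,145.3)),mark(np.array([0,90,180]),.064,145.3))
E
```

```text
top -34.5734942125 0.10704646208224913
top 146.14947362988167 0.0979513848292792
top 145.80974713722537 0.06214828248845558
scene -33.18935291634267 0.10902843811459906
scene 144.90893814488595 0.0991844840950374
scene 145.3585954597225 0.06554625027783366
[[-4.74483603 -3.78148974  0.26532457]] [[ 0.49641952 -0.00810245  0.064     ]
 [ 0.52360245 -0.15768048  0.064     ]
 [ 0.67318048 -0.13049755  0.064     ]]
```

Call:
move_arm --pt "-0.15 -0.12 0 0 0 0" --pt "-0.4 -0.32 0 0 0 0" --pt "-0.7 -0.56 0 0 0 0" --pt "-1 -0.8 0 0 0 0" --fingers -1

```text
time: 0.6
tool_pos: [0.2339, 0.3899, 0.2266]
tool_rot: [-3.141, 0.0, 2.826]
contact_force: [0.1, 0.8, 0.5]
opening: 0.0565
grip_force: 0.0
```

Call:
move_arm --pt "-0.3 -0.24 0 0 0 0" --pt "-0.65 -0.52 0 0 0 0" --pt "-1 -0.8 0 0 0 0"

```text
time: 0.98
tool_pos: [0.3039, 0.2827, 0.2267]
tool_rot: [-3.141, 0.0, 2.826]
contact_force: [1.2, 1.3, 0.2]
opening: 0.0262
grip_force: 0.0
```

Call:
move_arm --pt "-0.3 -0.24 0 0 0 0" --pt "-0.65 -0.52 0 0 0 0" --pt "-1 -0.8 0 0 0 0"

```text
time: 1.35
tool_pos: [0.3739, 0.1756, 0.2267]
tool_rot: [-3.141, 0.0, 2.825]
contact_force: [1.0, 0.2, -0.7]
opening: 0.0009
grip_force: 0.0
```

Call:
move_arm --pt "-0.3 -0.24 0 0 0 0" --pt "-0.65 -0.52 0 0 0 0" --pt "-1 -0.8 0.2 0 0 0"

```text
time: 1.72
tool_pos: [0.4449, 0.0685, 0.2076]
tool_rot: [3.141, 0.003, 2.825]
contact_force: [0.9, 0.7, -0.6]
opening: 0.0004
grip_force: 0.0
```

Call:
move_arm --pt "-0.3 -0.24 0.1 0 0 0" --pt "-0.55 -0.45 0.4 0 0 0" --pt "-0.72 -0.58 0.8 0 0 0" --pt "-0.72 -0.58 1 0 0 0" --pt "-0.72 -0.58 1 0 0 0" --pt "-0.72 -0.58 1 0 0 0"

```text
time: 2.48
tool_pos: [0.4945, -0.0071, 0.1076]
tool_rot: [3.141, 0.001, 2.826]
contact_force: [0.7, -0.2, -0.3]
opening: 0.0004
grip_force: 0.0
```

```bash
python3 - <<'E'
from plan import *
print(robot.observe()); print(tool(mark(np.array([0]),.067,145.8)))
c=grab('scene');np.savez('s2.npz',**c);cv2.imwrite('pics/s2.png',cv2.resize(c['image'][150:320,190:350,::-1],None,fx=3.5,fy=3.5,interpolation=cv2.INTER_CUBIC))
E
```

```text
{'time': 2.475, 'qpos': array([-1.69513330e-01,  4.21168124e-01,  1.77225981e+00,  4.95534577e-05,
        9.46985099e-01, -1.42451729e+00]), 'qvel': array([ 0.00905262, -0.0123211 , -0.00868145,  0.00166727, -0.00390701,
        0.00266653]), 'joint_efforts': array([-2.42764307e-01, -4.14292896e+01, -1.91225106e+01, -3.17547459e-02,
        1.01947817e-01, -7.76270230e-03]), 'tool_pos': array([ 0.49446078, -0.00710591,  0.10763609]), 'tool_rot': array([3.14138089e+00, 1.16115622e-03, 2.82577124e+00]), 'contact_force': array([ 0.74352318, -0.22879687, -0.25473571]), 'torque': array([ 0.02355798, -0.04585762, -0.02640479]), 'grip_force': 0.0, 'opening': 0.00038283333018981685}
[[-0.01860034 -0.01247633  0.40638013]]
```

View pics/s2.png

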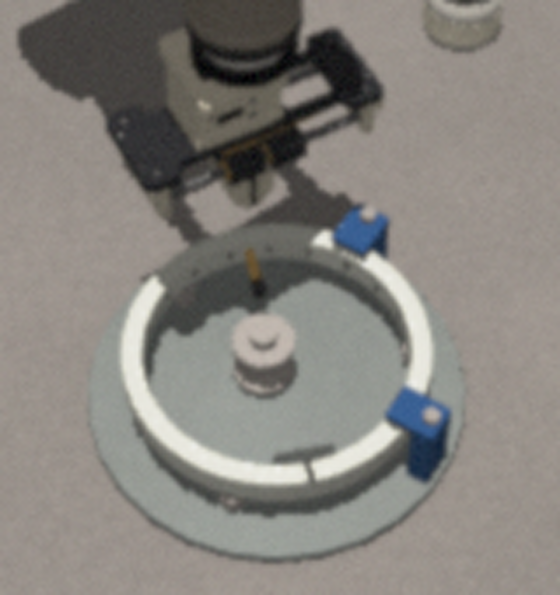

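The closed fingertips, at about (255,195) in the crop, hang over the valve. Something also hangs from the gripper ends at (170,215) and (365,120), so I'll check its height against the clamps.

```bash
python3 - <<'E'
from plan import *
c=load('s2');p=pts(c)
for (x,y) in((170,212),(366,122),(255,195)):
    u,v=int(x/3.5+190),int(y/3.5+150); q=p[v-3:v+4,u-3:u+4].reshape(-1,3); q=q[q[:,2]>.09]; print(q[np.argsort(q[:,2])[:4]].round(3))
E
```

```text
[[ 0.503 -0.095  0.175]
 [ 0.501 -0.1    0.177]
 [ 0.506 -0.095  0.178]
 [ 0.505 -0.101  0.179]]
[[0.55  0.06  0.172]
 [0.554 0.062 0.174]
 [0.545 0.061 0.175]
 [0.554 0.059 0.177]]
[[ 0.503 -0.008  0.111]
 [ 0.505 -0.013  0.112]
 [ 0.507 -0.011  0.112]
 [ 0.509 -0.002  0.114]]
```

Call:
move_arm --pt "-0.01 -0.01 0.12 0 0 0" --pt "-0.02 -0.01 0.26 0 0 0" --pt "-0.02 -0.01 0.36 0 0 0" --pt "-0.02 -0.01 0.39 0 0 0" --pt "-0.02 -0.01 0.39 0 0 0" --pt "-0.02 -0.01 0.39 0 0 0"

```text
time: 3.28
tool_pos: [0.4962, -0.0084, 0.068]
tool_rot: [3.141, 0.001, 2.826]
contact_force: [-0.3, -0.4, -0.0]
opening: 0.0008
grip_force: 0.0
```

```bash
python3 - <<'E'
from plan import *
print(tool(mark(np.array([0]),.0585,145.8)))
for i in range(4):
    s=robot.observe();print(s['contact_force'],s['tool_pos'])
    if i<3: grab('scene')
E
```

```text
[[ 0.00120464 -0.0053116   0.09483332]]
[-0.3406027  -0.40275243 -0.01781583] [ 0.49616211 -0.00840819  0.06798349]
[0.12604684 0.77093947 0.30581478] [ 0.49616117 -0.00840378  0.06805636]
[0.63897941 0.07092823 1.13558625] [ 0.49613131 -0.00843395  0.06803993]
[-0.28094693  0.35196735  0.44188227] [ 0.49611311 -0.00842356  0.06802164]
```

Call:
move_arm --pt "0 0 0.025 0 0 0" --pt "0 0 0.05 0 0 0" --pt "0 0 0.075 0 0 0" --pt "0 0 0.095 0 0 0" --pt "0 0 0.095 0 0 0"

```text
time: 4.05
tool_pos: [0.496, -0.0084, 0.0582]
tool_rot: [3.141, 0.0, 2.826]
contact_force: [0.1, 0.5, 3.7]
opening: 0.0002
grip_force: 1.5
```

```bash
python3 - <<'E'
from plan import *
for i in range(5):
    s=robot.observe();print(s['contact_force'],s['tool_pos'],s['time'])
    if i<4: grab('scene')
a=np.arange(0,183.1,183/60)
W=tool(mark(a,.0583,145.8)); print(a.shape)
for k in range(0,60,12):
    print((W[k+1:k+13]-(W[k] if k else 0))[:, :].round(3).tolist())
c=grab('scene');p=pts(c);im=c['image'].astype(int)
m=(abs(p[...,2]-.06)<.012)&(abs(np.hypot(p[...,0]-C[0],p[...,1]-C[1])-.1075)<.006)&(im.min(-1)>170);m0=m
print('rim z',np.median(p[m][:,2]),m.sum())
E
```

```text
[0.09711159 0.54541066 3.66241403] [ 0.49600585 -0.00843886  0.05824283] 4.05
[-0.65074163  0.03733116  2.82233274] [ 0.49600389 -0.00842135  0.05829105] 4.1
[-0.26645171 -0.24677934  2.21663066] [ 0.4960158  -0.00841807  0.05832949] 4.15
[ 0.20096253 -0.03881557  3.32858892] [ 0.49601063 -0.00840234  0.05834118] 4.2
[-0.46090168 -0.06518304  1.64881881] [ 0.49601989 -0.00841382  0.0583501 ] 4.25
(61,)
[[0.014, -0.06, 0.0], [0.026, -0.116, 0.0], [0.034, -0.173, 0.0], [0.04, -0.23, 0.0], [0.042, -0.287, 0.0], [0.041, -0.344, 0.0], [0.038, -0.401, 0.0], [0.031, -0.458, 0.0], [0.021, -0.514, 0.0], [0.008, -0.57, 0.0], [-0.007, -0.625, 0.0], [-0.026, -0.679, 0.0]]
[[-0.021, -0.053, 0.0], [-0.046, -0.105, 0.0], [-0.073, -0.155, 0.0], [-0.102, -0.204, 0.0], [-0.134, -0.252, 0.0], [-0.169, -0.297, 0.0], [-0.206, -0.341, 0.0], [-0.245, -0.382, 0.0], [-0.287, -0.422, 0.0], [-0.33, -0.459, 0.0], [-0.376, -0.494, 0.0], [-0.423, -0.526, 0.0]]
[[-0.049, -0.03, 0.0], [-0.099, -0.057, 0.0], [-0.151, -0.081, 0.0], [-0.204, -0.103, 0.0], [-0.258, -0.122, 0.0], [-0.313, -0.138, 0.0], [-0.369, -0.151, 0.0], [-0.425, -0.161, 0.0], [-0.482, -0.168, 0.0], [-0.539, -0.172, 0.0], [-0.596, -0.172, 0.0], [-0.653, -0.17, 0.0]]
[[-0.057, 0.005, 0.0], [-0.114, 0.013, 0.0], [-0.17, 0.025, 0.0], [-0.225, 0.039, 0.0], [-0.28, 0.056, 0.0], [-0.333, 0.076, 0.0], [-0.386, 0.099, 0.0], [-0.437, 0.124, 0.0], [-0.487, 0.153, 0.0], [-0.535, 0.184, 0.0], [-0.581, 0.217, 0.0], [-0.626, 0.253, 0.0]]
[[-0.043, 0.038, 0.0], [-0.083, 0.079, 0.0], [-0.122, 0.121, 0.0], [-0.158, 0.165, 0.0], [-0.191, 0.212, 0.0], [-0.222, 0.26, 0.0], [-0.251, 0.309, 0.0], [-0.277, 0.36, 0.0], [-0.3, 0.413, 0.0], [-0.32, 0.466, 0.0], [-0.337, 0.521, 0.0], [-0.352, 0.576, 0.0]]
rim z 0.058054279509989426 699
```

The rim has dipped about 6 mm at about 3 N. Now the stroke.

Call:
move_arm --pt "0.014 -0.06 0 0 0 0" --pt "0.026 -0.115 0 0 0 0" --pt "0.034 -0.173 0 0 0 0" --pt "0.04 -0.23 0 0 0 0" --pt "0.042 -0.287 0 0 0 0" --pt "0.041 -0.344 0 0 0 0" --pt "0.038 -0.4 0 0 0 0" --pt "0.031 -0.458 0 0 0 0" --pt "0.021 -0.514 0 0 0 0" --pt "0.008 -0.57 0 0 0 0" --pt "-0.007 -0.625 0 0 0 0" --pt "-0.026 -0.68 0 0 0 0"

```text
time: 5.8
tool_pos: [0.4772, -0.0742, 0.0582]
tool_rot: [3.141, -0.0, 2.826]
contact_force: [0.1, 1.9, 3.1]
opening: 0.0003
grip_force: 1.5
```

Call:
move_arm --pt "-0.021 -0.053 0 0 0 0" --pt "-0.046 -0.105 0 0 0 0" --pt "-0.073 -0.155 0 0 0 0" --pt "-0.102 -0.204 0 0 0 0" --pt "-0.134 -0.252 0 0 0 0" --pt "-0.169 -0.297 0 0 0 0" --pt "-0.206 -0.34 0 0 0 0" --pt "-0.245 -0.382 0 0 0 0" --pt "-0.287 -0.422 0 0 0 0" --pt "-0.33 -0.46 0 0 0 0" --pt "-0.376 -0.494 0 0 0 0" --pt "-0.423 -0.526 0 0 0 0"

```text
time: 7.3
tool_pos: [0.5013, -0.1373, 0.0582]
tool_rot: [3.142, -0.0, 2.826]
contact_force: [-0.9, 1.9, 2.6]
opening: 0.0001
grip_force: 1.5
```

```bash
cat > chk.py <<'E'
from plan import *
s=robot.observe();d=s['tool_pos'][:2]-C
print(s['tool_pos'],s['tool_rot'],'r',np.hypot(*d),'ang',(np.degrees(np.arctan2(d[1],d[0]))-145.8)%360,s['contact_force'])
E
python3 chk.py
```

```text
[ 0.50131796 -0.13730085  0.05819082] [ 3.14153632e+00 -7.37388396e-05  2.82579727e+00] r 0.10767249409741063 ang 73.36476819500615 [-0.93006415  1.92427506  2.60033366]
```

On the mid-line at constant depth; carrying on.

Call:
move_arm --pt "-0.049 -0.03 0 0 0 0" --pt "-0.099 -0.057 0 0 0 0" --pt "-0.151 -0.081 0 0 0 0" --pt "-0.204 -0.103 0 0 0 0" --pt "-0.258 -0.122 0 0 0 0" --pt "-0.313 -0.138 0 0 0 0" --pt "-0.369 -0.151 0 0 0 0" --pt "-0.425 -0.161 0 0 0 0" --pt "-0.482 -0.168 0 0 0 0" --pt "-0.539 -0.172 0 0 0 0" --pt "-0.596 -0.172 0 0 0 0" --pt "-0.653 -0.17 0 0 0 0"

```text
time: 8.8
tool_pos: [0.5583, -0.1735, 0.0582]
tool_rot: [3.142, 0.0, 2.826]
contact_force: [-1.2, 0.5, 1.7]
opening: 0.0005
grip_force: 1.5
```

Call:
move_arm --pt "-0.057 0.005 0 0 0 0" --pt "-0.114 0.013 0 0 0 0" --pt "-0.17 0.025 0 0 0 0" --pt "-0.225 0.039 0 0 0 0" --pt "-0.28 0.056 0 0 0 0" --pt "-0.333 0.076 0 0 0 0" --pt "-0.386 0.1 0 0 0 0" --pt "-0.437 0.124 0 0 0 0" --pt "-0.487 0.153 0 0 0 0" --pt "-0.535 0.184 0 0 0 0" --pt "-0.58 0.217 0 0 0 0" --pt "-0.626 0.253 0 0 0 0"

```text
time: 10.3
tool_pos: [0.6256, -0.1687, 0.0582]
tool_rot: [3.142, 0.0, 2.826]
contact_force: [-2.5, -1.2, 3.3]
opening: 0.0008
grip_force: 1.5
```

```bash
python3 chk.py
```

```text
[ 0.62564567 -0.1687018   0.05823946] [3.14152979e+00 1.03763260e-04 2.82580886e+00] r 0.10746667421004927 ang 146.53848413424492 [-2.49095996 -1.15004737  3.28380564]
```

Call:
move_arm --pt "-0.043 0.038 0 0 0 0" --pt "-0.083 0.079 0 0 0 0" --pt "-0.122 0.121 0 0 0 0" --pt "-0.158 0.165 0 0 0 0" --pt "-0.19 0.212 0 0 0 0" --pt "-0.222 0.26 0 0 0 0" --pt "-0.25 0.309 0 0 0 0" --pt "-0.277 0.36 0 0 0 0" --pt "-0.3 0.413 0 0 0 0" --pt "-0.32 0.466 0 0 0 0" --pt "-0.337 0.52 0 0 0 0" --pt "-0.337 0.52 0 0 0 0"

```text
time: 11.8
tool_pos: [0.6741, -0.129, 0.0583]
tool_rot: [3.14, 0.001, 2.826]
contact_force: [1.5, 1.8, 2.4]
opening: 0.0004
grip_force: 1.5
```

```bash
python3 - <<'E'
import chk
from h import *
c=grab('scene');cv2.imwrite('pics/end.png',cv2.resize(c['image'][200:310,205:335,::-1],None,fx=5,fy=5,interpolation=cv2.INTER_CUBIC))
E
```

```text
[ 0.67406827 -0.12897878  0.05828462] [3.14049450e+00 7.83328860e-04 2.82625141e+00] r 0.10737961012320896 ang 180.43596787275678 [1.5222612  1.83493145 2.37678673]
```

View pics/end.png

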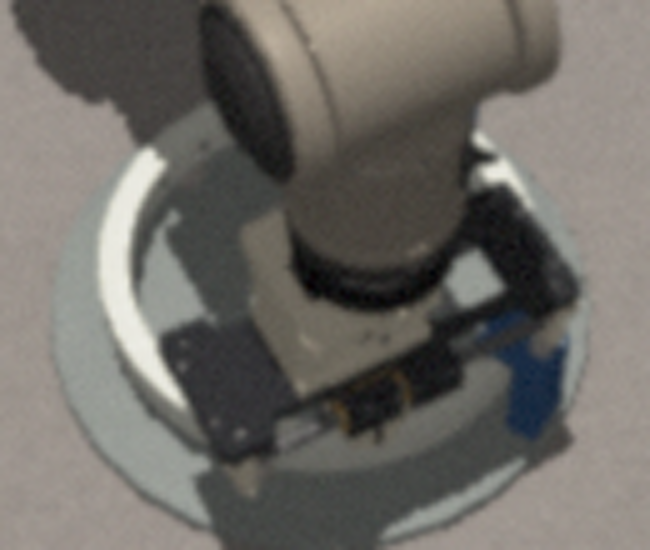

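The hand is over the joint with nothing fouling. The joint estimates differ by about 1°, so I'll stroke 3 mm further, then lift straight up.

Call:
move_arm --pt "-0.012 0.03 0 0 0 0" --pt "-0.012 0.03 0 0 0 0" --pt "-0.012 0.03 -0.08 0 0 0" --pt "-0.012 0.03 -0.25 0 0 0" --pt "-0.012 0.03 -0.5 0 0 0" --pt "-0.012 0.03 -0.8 0 0 0" --pt "-0.012 0.03 -1 0 0 0" --pt "-0.012 0.03 -1 0 0 0"

```text
time: 12.85
tool_pos: [0.6766, -0.1276, 0.1612]
tool_rot: [3.141, 0.005, 2.826]
contact_force: [-0.0, 0.7, -0.2]
opening: 0.0005
grip_force: 0.0
```

Call:
move_arm --pt "0.2 0.2 -0.1 0 0 0" --pt "0.5 0.5 -0.2 0 0 0" --pt "0.8 0.8 -0.4 0 0 0" --pt "1 1 -0.5 0 0 0" --pt "1 1 -0.5 0 0 0" --pt "1 1 -0.5 0 0 0" --pt "1 1 -0.5 0 0 0"

```text
time: 13.72
tool_pos: [0.6116, -0.0023, 0.2072]
tool_rot: [-3.141, -0.001, 2.825]
contact_force: [-0.4, -0.6, -0.6]
opening: 0.0005
grip_force: 0.0
```

```bash
python3 - <<'E'
import chk
from h import *
c=grab('scene');cv2.imwrite('pics/fin.png',c['image'][...,::-1])
E
```

```text
[ 0.6115819  -0.00230125  0.20717562] [-3.14122106e+00 -1.36594222e-03  2.82457334e+00] r 0.07215332281962214 ang 282.4115670634116 [-0.41522154 -0.60479386 -0.60359092]
```

View pics/fin.png

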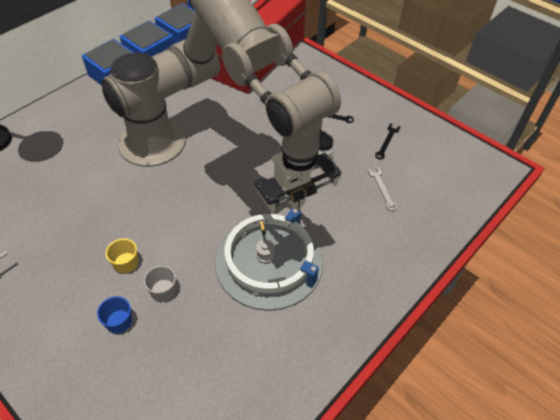

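The hand is clear at z 0.207, and the rim at (269,252), hub, cup and spanner are where they were; the arm hides part of the tub at (322,148), but no move came near it.

```bash
python3 -c "
from cell import robot
print(robot.hand_in())"
```

```text
the job is handed in; nothing more can be done
None
```

I stroked the rim from the valve round the clamp-free half to the joint in one unbroken pass, with the rim dipped about 6 mm (about 3 N), then took the hand clear and handed the job in at about 14 s; no verdict came back.

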